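# Open the vent lever past its lockout collar

### The arm

A 6-joint arm with a two-finger parallel gripper is mounted at the origin on the work surface. World frame = base frame: x ahead of the robot, y to its left, z up, the work surface at z = 0. Lengths are in m, angles in rad, forces in N, time in s.
With the tool pointing down it reaches from about 0.35 to 1 m from the base axis. Payload 7.1 kg.
Tool frame: the origin (TCP) lies on the mounting face of the last link; the fingertips stand 173 mm ahead of it and the grasp point (between the pads) lies 155 mm ahead of it (hold_point_z is the distance from the TCP to the grasp point, in m); z points along the fingers, y is the direction in which the jaws open and shut (so a half turn about z gives the same grasp; the last joint's range is limited). The gripper opens to 85 mm and grips with 20 to 120 N. Pads are 22 mm wide; open, the fingers measure 114 mm over their backs; the gripper's body (76 mm by 85 mm) begins 54 mm behind the grasp point. The pads swing forward as they close: fully open they stand 13 mm farther back than shut.
Start: joints at [-1.334, 0.423, 1.63, -0, 1.089, -0.019], TCP at [0.158, -0.605, 0.405] pointing down, gripper open.
Joint ranges: [-3, 3], [-0.9, 2.11], [0.09, 2.58], [-1.31, 4.45], [0.11, 2.69], [-2.54, 2.54]. Speed limits (rad/s): [2.39, 2.39, 3.01, 3.14, 3.14, 3.14].

### API

Orientations are given as a 3x3 rotation matrix whose columns are the frame's x, y, z axes.
In Python, from plant import read_state, snapshot, get_calibration, finish_job, hold_point_z gives the robot as it stands.
- The arm moves only by the tool play_rows, never from a script. Its arguments are lists of equal length, an entry for each row: "turn": the turn, a rotation vector about the world's x, y, z in degrees, a list of three; "dp": the shift along the world's x, y, z in m, a list of three; "fingers": the gripper command: -1 is fully open, 1 is shut, values between are in proportion. In form: {"turn": [[rx, ry, rz], ...], "dp": [[dx, dy, dz], ...], "fingers": [fingers, ...]}. A call has 1 to 12 rows; each row shifts and turns the commanded pose from where the row before left it; what a row does not reach is not made up. A row lasts 1/12 s, in which the tool goes at most 41.7 mm and 7.16 degrees, less where a joint would pass 70% of its speed; a pose out of reach is approached as far as the arm can. A call with a gripper value outside its range is refused whole. The fingers move at their own pace and stop on an object; the grip force is fixed at half the most. Time passes only in rows, so rows that do not move let the fingers close. It gives the time, the measured TCP pose, the force and the opening at its end, in the units of the state.
- read_state(): the state, without advancing time (a new reading comes with each control period).
- snapshot(name): name is "scene" or "top"; returns the picture (480x640x3 uint8, red, green, blue); there is no depth.
- get_calibration(name): a dict with "vertical_fov" (degrees; the focal length in pixels is half the picture's height over the tangent of half this angle, whatever the lens; pixels are square), "cx", "cy" (the principal point, pixels), "rvec" (rotation vector, rad) and "tvec" (3), from world to camera coordinates, as OpenCV has them. Camera axes: x right, y down, z forward; pixel columns grow to the right and rows downward; lengths in m; the calibration is good to about 2 mm. A picture is of the moment at which its call begins. get_calibration takes no time and is no camera call.
- finish_job(): hands the job in, once; it reports no verdict.
The state is a dict: "t": time; "joint_positions": joint angles; "qvel": joint speeds; "tau": joint torques, N m; "tcp_pos": TCP position; "tool_rot": TCP orientation; "ft_force": force on the tool from outside, world axes, zero at the start; "torque": the same for the moment, N m; "gripper_width": finger opening in m.
Only numpy, scipy, OpenCV 4.12 (cv2) and the standard library are available. Lean on these libraries where they do the work, as an engineer would, in place of code of your own. Each camera call takes 0.05 s, during which the arm holds its last target.

### The job

Two valve stations stand on the lab bench. On the one whose lever ends in a small round button (not the one with the crossbar), lift the lockout collar on the lever, push the lever away from the robot through the gate while the collar is up, and let go so that the collar drops fully down behind the gate's tooth. Leave the crossbar station's lever alone.

Things in the scene. Friction and masses are not known exactly. Their poses are not given: they have to be found in the camera images.
- vent_collar_mid (a point): Centre of the lockout collar, a metal cylinder 30 mm across, 30 mm tall, on the 9 mm stem of the vent lever (round black button on top, 24 mm across, its top 44 mm above this point). z: up the stem; y: along the lever's level hinge; x: the way to push (away from the robot, within 20 degrees). Grip it from above, a finger each side along y. Hinge: 100.5 mm down the stem, 45 mm above the bench.
- vent_lever (a joint): Vent lever angle, rad: 0 upright, negative towards the robot (start -0.42 to -0.26), positive away; stops at +-0.44; stays where left (0.12 N m friction). An arched gate (two plates, 23 mm wide over all along y, just below the collar) has a tooth at 0: with the collar down it blocks the lever at -0.21; past +0.22 the collar can drop behind it. Housing below: 170 x 100 x 55 mm.
- vent_collar (a joint): How far the vent lever's collar is lifted along the stem, in m: 0 down, 0.016 fully up. It clears the tooth when lifted 10 mm or more. It weighs 60 g and a spring pulls it down with 2 to 3 N, so it drops by itself when let go.
- feed_collar_mid (a point): Centre of the same kind of collar on the other station's lever, which ends in a 56 mm black crossbar along its hinge. Same sizes and axes as the vent collar. Not to be moved.

How it is judged:
By the outcome, as a careful person would: the job done as asked, in the order asked, and still so for the second after the job is handed in, with the robot touching nothing.
It also fails if it takes over 34 s, if anything falls off the work surface, if the arm or the gripper's body presses on something with over 40 N, if the wrist force passes 120 N, or if a joint passes its speed limit or range.

## Working session

There is one attempt and no reset: what is moved stays moved. The work goes in short steps, Python scripts to look and compute and a tool call to move; the robot and the scene stay as the last step left them, time stands still between calls to the robot, and variables do not carry over. Pictures are saved under pics/ and viewed, and the job is handed in when it is done.

Besides the shell and the picture viewer there is one more tool, called after "Emit:" as name(argument=value, ...) on one line, values as JSON. play_rows: Moves the arm, as the interface text tells. Its arguments: {"type":"object","properties":{"turn":{"type":"array"},"dp":{"type":"array"},"fingers":{"type":"array"}},"required":["turn","dp","fingers"]}

```bash
mkdir -p pics; ls
python3 - <<'E'
from plant import *
import cv2
for n in("scene","top"):
    im=snapshot(n); cv2.imwrite(f"pics/{n}0.png",im[:,:,::-1]); print(n,get_calibration(n))
s=read_state(); print(s['t'],s['tcp_pos'],s['tool_rot'],s['gripper_width']); print(hold_point_z)
E
```

```text
pics
scene {'vertical_fov': 46.18820099414395, 'cx': 318.66443091920036, 'cy': 242.9462044401415, 'rvec': array([ 2.20139022,  1.02170133, -0.37412319]), 'tvec': array([-0.35597857, -0.24009654,  1.25917236])}
top {'vertical_fov': 47.43608013690058, 'cx': 323.2725291250163, 'cy': 236.96228031798427, 'rvec': array([ 2.12436653, -2.11961408,  0.147836  ]), 'tvec': array([0.01097357, 0.57774987, 0.76010108])}
0.1 [ 0.15807429 -0.60440291  0.40401982] [[ 9.67470775e-01  2.52982557e-01 -3.53328126e-04]
 [ 2.52982803e-01 -9.67469771e-01  1.39429768e-03]
 [ 1.08987118e-05 -1.43832820e-03 -9.99998966e-01]] 0.08541875585208729
0.1547
```

View pics/scene0.png

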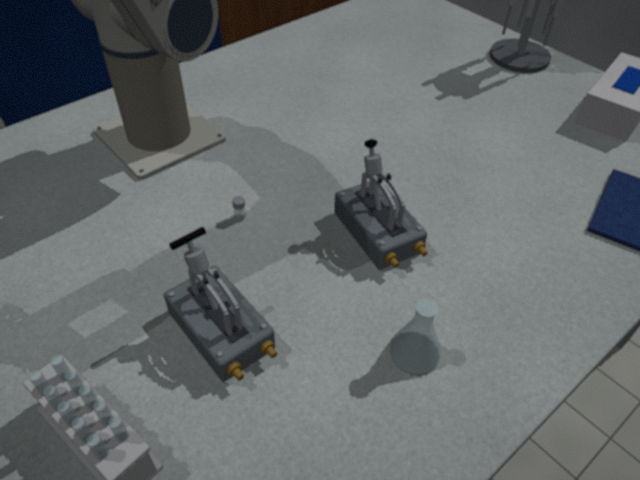

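View pics/top0.png

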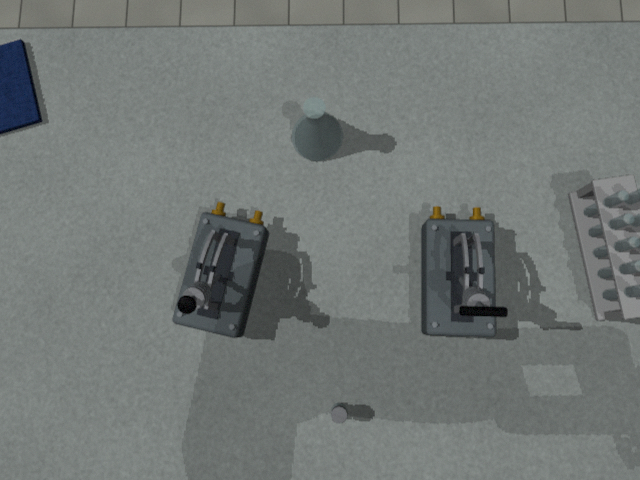

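The vent station (round button) is on the left of the top view, with the button at about (187,304). In the scene view the button is at about (371,143). The crossbar station is the other one. I'll zoom in on the vent station.

Run:
```python
import cv2,numpy as np
a=cv2.imread("pics/scene0.png")[125:275,325:435]; b=cv2.imread("pics/top0.png")[195:345,165:275]
c=np.hstack([cv2.resize(i,None,fx=3.6,fy=3.6,interpolation=cv2.INTER_CUBIC) for i in(a,b)])
c=np.clip(c*1.6,0,255).astype('uint8')
cv2.imwrite("pics/zoom0.png",c);print(c.shape)
```

```text
(540, 792, 3)
```

View pics/zoom0.png

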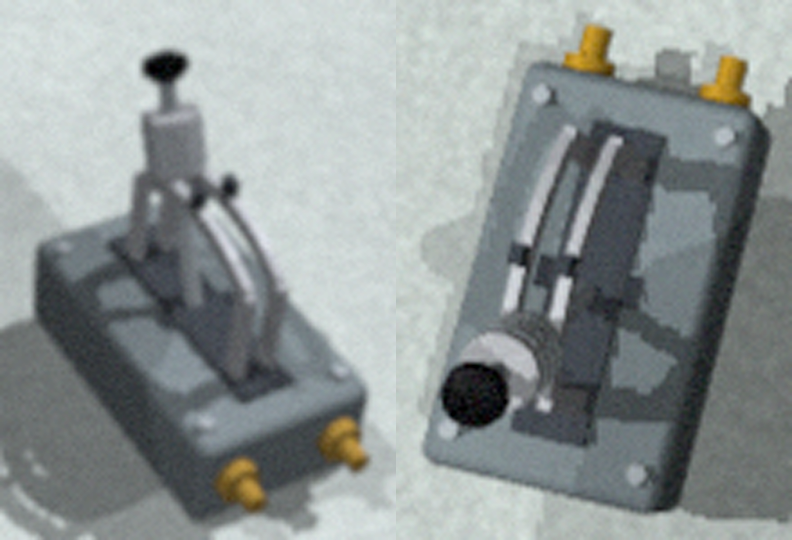

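```bash
cat > h.py <<'E'
import numpy as np,cv2
from plant import *
from scipy.optimize import least_squares
def cam(n):
    c=get_calibration(n); f=240/np.tan(np.radians(c['vertical_fov']/2))
    return c['rvec'],c['tvec'],np.array([[f,0,c['cx']],[0,f,c['cy']],[0,0,1.]])
C={n:cam(n) for n in('scene','top')}
def proj(n,P): return cv2.projectPoints(np.atleast_2d(P).astype(float),*C[n],None)[0][:,0]
def ray(n,uv):
    r,t,K=C[n]; R=cv2.Rodrigues(r)[0]; return -R.T@t, R.T@np.linalg.inv(K)@np.array([*uv,1.])
def onz(n,uv,z): o,d=ray(n,uv); return o+d*(z-o[2])/d[2]
def tri(us,ut):
    f=lambda X: np.r_[proj('scene',X)[0]-us,proj('top',X)[0]-ut]
    r=least_squares(f,onz('top',ut,.1)); return r.x,np.round(r.fun,2)
def pt(hx,hy,yaw,th,s,w=0):
    x=np.array([np.cos(yaw),np.sin(yaw),0]);z=np.array([0,0,1.]);y=np.cross(z,x)
    return np.array([hx,hy,.045])+s*(np.cos(th)*z+np.sin(th)*x)+w*y
E
python3 - <<'E'
from h import *
S=lambda x,y:np.array([325+x/3.6,125+y/3.6]);T=lambda x,y:np.array([165+(x-396)/3.6,195+y/3.6])
print('button',tri(S(165,66),T(474,395)))
print('tooth',tri(S(213,188),T(543,260)))
b=[onz('top',T(*p),.056) for p in((543,94),(725,135),(637,474),(447,430))]
print('bolts',np.round(b,4)); m=np.mean(b,0);d=(b[0]+b[1]-b[2]-b[3])/2
print('centre',m,'len',np.linalg.norm(d),'wid',np.linalg.norm(b[0]-b[1]),'yaw',np.degrees(np.arctan2(d[1],d[0])))
print('scene bolts',[np.round(onz('scene',S(*p),.056),4) for p in((62,245),(341,370),(205,422))])
obs=[('scene',S(165,66),139.5,0),('top',T(474,395),139.5,0),('scene',S(172,112),115.5,0),('top',T(500,365),115.5,0),('scene',S(176,180),85.5,0)]
def f(p):
    r=[proj(n,pt(*p,s/1000,w))[0]-u for n,u,s,w in obs]
    return np.r_[np.concatenate(r),(p[2]-np.arctan2(d[1],d[0]))*60]
r=least_squares(f,[m[0],m[1],-.25,-.3]);print(r.x,np.degrees(r.x[2]),np.round(r.fun,1)); print('collar',pt(*r.x,.1005))
E
```

```text
button (array([0.47239813, 0.17728459, 0.17147191]), array([-0.25,  0.05, -0.14, -0.12]))
tooth (array([0.52302798, 0.16433218, 0.1352009 ]), array([-0.33,  0.07, -0.2 , -0.16]))
bolts [[0.6003 0.1862 0.056 ]
 [0.5831 0.1106 0.056 ]
 [0.4461 0.1424 0.056 ]
 [0.4632 0.2194 0.056 ]]
centre [0.52316407 0.16465743 0.056     ] len 0.140832938478656 wid 0.07753880080936142 yaw -13.323127025641655
scene bolts [array([0.445 , 0.1438, 0.056 ]), array([0.6004, 0.1887, 0.056 ]), array([0.5824, 0.1118, 0.056 ])]
[ 0.53143654  0.16284742 -0.23615685 -0.44684581] -13.530790976815178 [-0.3  0.6  0.3 -0.4 -0.3  1.1 -0.1  0.7  1.  -1.6 -0.2]
collar [0.48921354 0.17300826 0.13563237]
```

Emit:
play_rows(turn=[[0,0,6.5],[0,0,6.5],[0,0,6.5],[0,0,6.5],[0,0,6.5],[0,0,6.5],[0,0,6.5],[0,0,6.5],[0,0,6.5],[0,0,6.5],[0,0,6.5],[0,0,6.5]], dp=[[0.022,0.034,0.005],[0.022,0.034,0.005],[0.022,0.034,0.005],[0.022,0.034,0.005],[0.022,0.034,0.005],[0.022,0.034,0.005],[0.022,0.034,0.005],[0.022,0.034,0.005],[0.022,0.034,0.005],[0.022,0.034,0.005],[0.022,0.034,0.005],[0.022,0.034,0.005]], fingers=[-1,-1,-1,-1,-1,-1,-1,-1,-1,-1,-1,-1])

```text
t: 1.1
tcp_pos: [0.4226, -0.1947, 0.4649]
tool_rot: [[-0.052, 0.999, -0.0], [0.999, 0.052, 0.0], [0.0, -0.0, -1.0]]
ft_force: [0.3, -0.4, 0.5]
gripper_width: 0.0856
```

```bash
cat >> h.py <<'E'
from scipy.spatial.transform import Rotation as Ro
H=[0.5231,0.1645,np.radians(-13.4)]
def tool(th,s,H=H):
    """TCP pose with grasp point at s on the stem"""
    p=pt(*H,th,s+hold_point_z); z=pt(*H,th,0)-pt(*H,th,1); y=np.array([-np.sin(H[2]),np.cos(H[2]),0])
    return p,np.c_[np.cross(y,z),y,z]
def delta(th,s,H=H):
    st=read_state();p,R=tool(th,s,H)
    rv=Ro.from_matrix(R@np.array(st['tool_rot']).T).as_rotvec(degrees=True)
    return p-st['tcp_pos'],rv
E
python3 - <<'E'
from h import *
S=lambda x,y:np.array([325+x/3.6,125+y/3.6]);T=lambda x,y:np.array([165+(x-396)/3.6,195+y/3.6])
obs=[('scene',S(165,66),None),('top',T(474,395),None),('scene',S(172,112),.1155),('top',T(500,365),.1155),('scene',S(176,180),.0855)]
f=lambda q: np.concatenate([proj(n,pt(*H,q[0],s or q[1]))[0]-u for n,u,s in obs])
r=least_squares(f,[-.39,.138]);print(r.x,np.round(r.fun,1))
th=r.x[0]
print('collar',pt(*H,th,.1005)); print(tool(th,.1005+.08)); print(np.round(delta(th,.1005+.08),4))
im=snapshot('top');cv2.imwrite('pics/top1.png',im[:,:,::-1])
im=cv2.imread('pics/top0.png');im2=cv2.imread('pics/scene0.png')
out=[]
for n,I,(u,v) in(('scene',im2,(325,125)),('top',im,(165,195))):
    J=cv2.resize(I[v:v+150,u:u+110],None,fx=3.6,fy=3.6,interpolation=3)
    def L(P,c):
        q=(proj(n,P)-[u,v]+.5)*3.6; cv2.polylines(J,[q.astype(int)],False,c,1)
    L([pt(*H,th,0),pt(*H,th,.1445)],(0,0,255))
    x=np.array([np.cos(H[2]),np.sin(H[2]),0]);y=np.array([-x[1],x[0],0]);z=np.array([0,0,1]);zs=np.cos(th)*z+np.sin(th)*x;xs=np.cross(y,zs)
    for s,rr in((.0855,.015),(.1155,.015),(.1445,.012)):
        a=np.linspace(0,2*np.pi,40);L(np.array([pt(*H,th,s)+rr*(np.cos(k)*xs+np.sin(k)*y) for k in a]),(0,255,0))
    L([np.array([H[0],H[1],.055])+a*.085*x+b*.05*y for a,b in((1,1),(1,-1),(-1,-1),(-1,1),(1,1))],(255,0,255))
    out.append(J)
cv2.imwrite('pics/ov.png',np.hstack(out))
E
```

```text
[-0.37112192  0.13914616] [ 0.1 -0.8  0.1 -1.5 -0.4 -0.6 -0.5  1.   0.2 -3.5]
collar [0.4876448  0.17294662 0.13865807]
(array([0.40484544, 0.19267221, 0.35737994]), array([[-0.90655032,  0.2317479 ,  0.35278807],
       [ 0.21597075,  0.97277588, -0.08404597],
       [-0.36266121,  0.        , -0.93192105]]))
[[-1.78000e-02  3.87400e-01 -1.07500e-01]
 [-1.75069e+01 -1.45870e+01  7.27349e+01]]
```

View pics/ov.png

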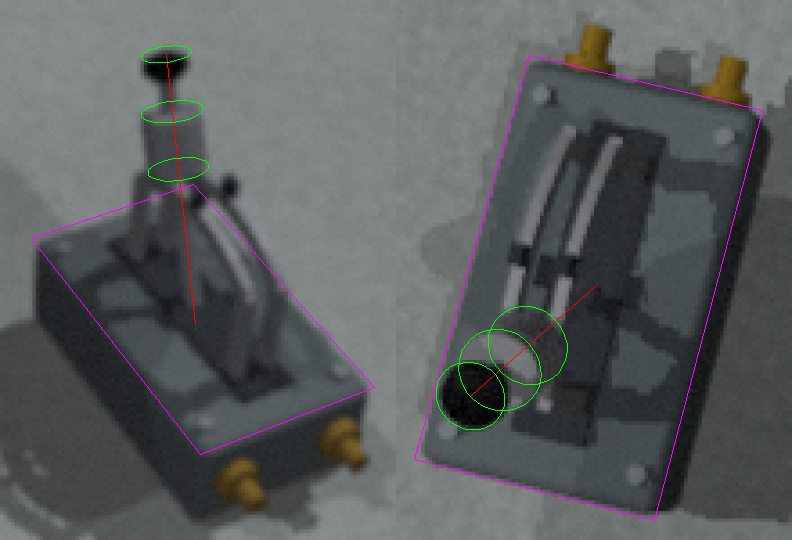

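The overlay matches the collar, button and housing, with the lever at about -0.38. Next I move to a pre-grasp pose 80 mm up the stem.

Emit:
play_rows(turn=[[-1.46,-1.21,6.06],[-1.46,-1.21,6.06],[-1.46,-1.21,6.06],[-1.46,-1.21,6.06],[-1.46,-1.21,6.06],[-1.46,-1.21,6.06],[-1.46,-1.21,6.06],[-1.46,-1.21,6.06],[-1.46,-1.21,6.06],[-1.46,-1.21,6.06],[-1.46,-1.21,6.06],[-1.46,-1.21,6.06]], dp=[[-0.0015,0.0323,0],[-0.0015,0.0323,0],[-0.0015,0.0323,0],[-0.0015,0.0323,0],[-0.0015,0.0323,-0.013],[-0.0015,0.0323,-0.013],[-0.0015,0.0323,-0.013],[-0.0015,0.0323,-0.013],[-0.0015,0.0323,-0.013],[-0.0015,0.0323,-0.013],[-0.0015,0.0323,-0.013],[-0.0015,0.0323,-0.013]], fingers=[-1,-1,-1,-1,-1,-1,-1,-1,-1,-1,-1,-1])

```text
t: 2.15
tcp_pos: [0.4036, 0.1925, 0.3601]
tool_rot: [[-0.906, 0.232, 0.353], [0.216, 0.973, -0.084], [-0.363, 0.001, -0.932]]
ft_force: [0.9, -1.1, 0.5]
gripper_width: 0.0857
```

Run:
```python
from h import *
s=read_state();print(s['t'],np.round(s['joint_positions'],2),np.abs(s['qvel']).max(),s['ft_force'])
for th in(-.37,-.38,-.39):print(np.round(delta(th,.1005+.08),4),np.round(delta(th,.1035)[0],4))
a=snapshot('scene')[:,:,::-1][70:290,270:490];b=snapshot('top')[:,:,::-1][160:380,120:340]
cv2.imwrite('pics/z1.png',np.hstack([cv2.resize(i,(400,400),interpolation=3) for i in(a,b)]))
```

```text
2.15 [ 0.49  0.19  2.12 -0.45  0.59 -0.5 ] 0.8797203131392982 [ 0.94918578 -1.0640887   0.53225058]
[[ 1.600e-03  1.000e-04 -2.500e-03]
 [-7.100e-03  1.023e-01  3.100e-03]] [ 0.0287 -0.0064 -0.0743]
[[-0.0014  0.0008 -0.0038]
 [-0.1399 -0.455   0.0029]] [ 0.0264 -0.0058 -0.0753]
[[-0.0044  0.0015 -0.005 ]
 [-0.2727 -1.0124  0.0028]] [ 0.024  -0.0053 -0.0762]
```

View pics/z1.png

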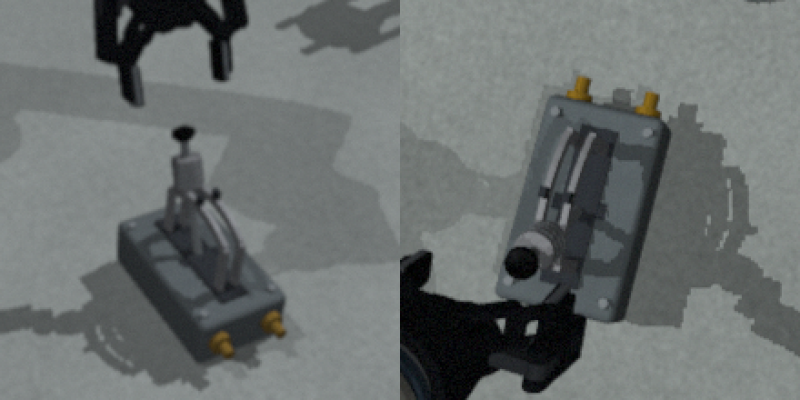

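The picture shows the open fingers straddling the stem line above the button, with nothing touched. I'll descend along the stem.

Emit:
play_rows(turn=[[0,-0.4,0],[0,0,0],[0,0,0],[0,0,0],[0,0,0],[0,0,0],[0,0,0],[0,0,0],[0,0,0]], dp=[[0.002,0,-0.009],[0.003,-0.001,-0.01],[0.004,-0.001,-0.01],[0.004,-0.001,-0.01],[0.004,-0.001,-0.01],[0.003,-0.001,-0.01],[0.003,-0.001,-0.01],[0.003,0,-0.007],[0,0,0]], fingers=[-1,-1,-1,-1,-1,-1,-1,-1,-1])

```text
t: 3.0
tcp_pos: [0.4304, 0.1844, 0.2831]
tool_rot: [[-0.903, 0.238, 0.356], [0.222, 0.971, -0.086], [-0.367, 0.001, -0.93]]
ft_force: [-0.8, 0.1, -0.2]
gripper_width: 0.0859
```

Run:
```python
from h import *
s=read_state();print(s['t'],s['ft_force'],np.round(delta(-.38,.1025),4))
a=snapshot('scene')[:,:,::-1][70:290,270:490];b=snapshot('top')[:,:,::-1][160:380,120:340]
cv2.imwrite('pics/z2.png',np.clip(1.6*np.hstack([cv2.resize(i,(400,400),interpolation=3) for i in(a,b)]),0,255))
```

```text
3.0 [-0.75594973  0.06912254 -0.19592818] [[-1.000e-04  2.200e-03  8.000e-04]
 [-1.302e-01 -2.355e-01  3.718e-01]][ WARN:0@2.625] global loadsave.cpp:1063 imwrite_ Unsupported depth image for selected encoder is fallbacked to CV_8U.
```

View pics/z2.png

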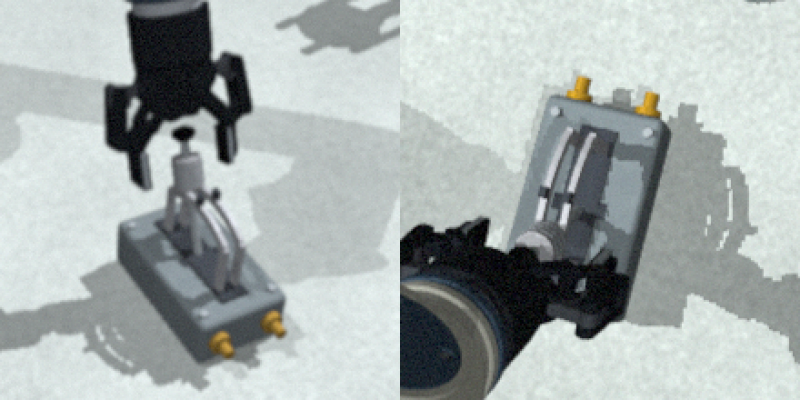

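Emit:
play_rows(turn=[[0,0,0.3],[0,0,0],[0,0,0],[0,0,0],[0,0,0],[0,0,0],[0,0,0],[0,0,0],[0,0,0],[0,0,0]], dp=[[0,0.002,0.001],[0,0,0],[0,0,0],[0,0,0],[0,0,0],[0,0,0],[0,0,0],[0,0,0],[0,0,0],[0,0,0]], fingers=[-1,0.1,0.1,0.4,0.4,0.4,0.4,0.4,0.4,0.4])

```text
t: 3.93
tcp_pos: [0.4299, 0.1867, 0.2862]
tool_rot: [[-0.904, 0.232, 0.359], [0.217, 0.973, -0.084], [-0.369, 0.002, -0.93]]
ft_force: [-4.4, -1.8, 7.2]
gripper_width: 0.0288
```

Run:
```python
from h import *
s=read_state();print(s['t'],s['ft_force'],s['torque'],s['gripper_width'],np.round(delta(-.38,.1025),4))
```

```text
3.9333 [-4.42142786 -1.80229918  7.19737561] [-0.3502235   0.30289807 -0.0960238 ] 0.02881445336280186 [[ 4.000e-04 -1.000e-04 -2.300e-03]
 [-1.537e-01 -1.029e-01  3.100e-02]]
```

Emit:
play_rows(turn=[[0,0,0],[0,0,0],[0,0,0],[0,0,0]], dp=[[0,0,0],[0,0,0],[0,0,0],[0,0,0]], fingers=[1,1,1,1])

```text
t: 4.27
tcp_pos: [0.4299, 0.1867, 0.2861]
tool_rot: [[-0.904, 0.232, 0.359], [0.217, 0.973, -0.084], [-0.369, 0.002, -0.93]]
ft_force: [-4.2, -1.2, 7.8]
gripper_width: 0.0281
```

Run:
```python
from h import *
s=read_state();print(s['t'],s['ft_force'],s['torque'],s['gripper_width'],np.round(delta(-.38,.1025),4))
p0,R0=tool(-.38,.1025)
for th in(-.38,):print(np.round(tool(th,.1155)[0]-p0,4))
a=snapshot('scene')[:,:,::-1][70:290,270:490]
cv2.imwrite('pics/z3.png',np.clip(1.6*cv2.resize(a,(550,550),interpolation=3),0,255).astype('uint8'))
```

```text
4.2667 [-4.17056987 -1.22484191  7.7603066 ] [-0.35708475  0.27857553 -0.10266264] 0.028135056787435855 [[ 4.000e-04 -1.000e-04 -2.300e-03]
 [-1.562e-01 -1.015e-01  3.160e-02]]
[-0.0047  0.0011  0.0121]
```

View pics/z3.png

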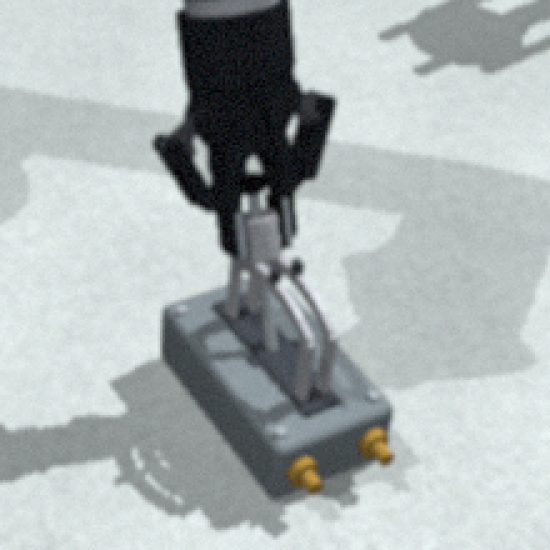

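Emit:
play_rows(turn=[[0,0,0],[0,0,0],[0,0,0],[0,0,0],[0,0,0],[0,0,0],[0,0,0]], dp=[[-0.001,0.0003,0.0025],[-0.001,0.0003,0.0025],[-0.001,0.0003,0.0025],[-0.001,0.0003,0.0025],[-0.001,0.0001,0.0025],[0,0,0.0015],[0,0,0]], fingers=[1,1,1,1,1,1,1])

```text
t: 4.9
tcp_pos: [0.4247, 0.188, 0.2997]
tool_rot: [[-0.904, 0.232, 0.358], [0.217, 0.973, -0.084], [-0.368, 0.002, -0.93]]
ft_force: [-0.2, -4.4, -3.1]
gripper_width: 0.0287
```

Run:
```python
from h import *
s=read_state();print(s['t'],s['ft_force'],s['torque'],s['gripper_width'])
for th in (-.37,-.38,-.39):
  print(np.round(delta(th,.1185),4))
a=snapshot('scene')[:,:,::-1][70:290,270:490]
cv2.imwrite('pics/z4.png',np.clip(1.6*cv2.resize(a,(550,550),interpolation=3),0,255).astype('uint8'))
```

```text
4.9 [-0.22390687 -4.39135166 -3.09644169] [-0.60925505  0.34793517 -0.26987822] 0.02869962749932618
[[ 0.0023 -0.0006 -0.    ]
 [-0.0257  0.4009  0.0358]]
[[-0.0002 -0.     -0.001 ]
 [-0.1587 -0.1565  0.0352]]
[[-2.600e-03  5.000e-04 -2.100e-03]
 [-2.916e-01 -7.138e-01  3.460e-02]]
```

View pics/z4.png

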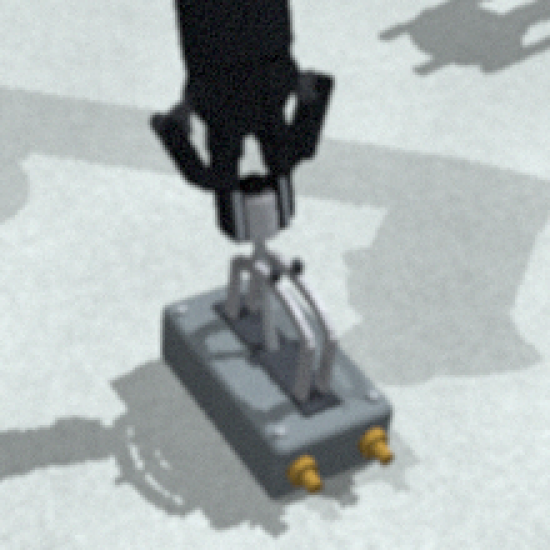

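Run:
```python
from h import *
th=-.38+.05*np.arange(15); s=np.linspace(.1193,.1183,15)
P=np.array([tool(a,b)[0] for a,b in zip(th,s)]);print(np.round(np.diff(P,axis=0),4).tolist())
```

```text
[[0.0125, -0.003, 0.0047], [0.0127, -0.003, 0.004], [0.0129, -0.0031, 0.0034], [0.013, -0.0031, 0.0027], [0.0132, -0.0031, 0.002], [0.0132, -0.0032, 0.0014], [0.0133, -0.0032, 0.0007], [0.0133, -0.0032, -0.0], [0.0133, -0.0032, -0.0007], [0.0132, -0.0032, -0.0014], [0.0131, -0.0031, -0.002], [0.013, -0.0031, -0.0027], [0.0129, -0.0031, -0.0034], [0.0127, -0.003, -0.004]]
```

Emit:
play_rows(turn=[[0.33,1.39,0],[0.33,1.39,0],[0.33,1.39,0],[0.33,1.39,0],[0.33,1.39,0],[0.33,1.39,0],[0.33,1.39,0],[0.33,1.39,0],[0.33,1.39,0],[0.33,1.39,0],[0.33,1.39,0],[0.33,1.39,0]], dp=[[0.0062,-0.0015,0.0024],[0.0063,-0.0015,0.0023],[0.0063,-0.0015,0.0021],[0.0064,-0.0015,0.0019],[0.0064,-0.0015,0.0018],[0.0065,-0.0016,0.0016],[0.0065,-0.0015,0.0014],[0.0065,-0.0016,0.0013],[0.0066,-0.0015,0.0011],[0.0066,-0.0016,0.0009],[0.0066,-0.0016,0.0008],[0.0066,-0.0016,0.0006]], fingers=[1,1,1,1,1,1,1,1,1,1,1,1])

```text
t: 5.95
tcp_pos: [0.5027, 0.1696, 0.3175]
tool_rot: [[-0.97, 0.232, 0.075], [0.232, 0.973, -0.016], [-0.076, 0.002, -0.997]]
ft_force: [-1.1, -3.5, -3.7]
gripper_width: 0.0281
```

Run:
```python
from h import *
s=read_state();print(s['t'],s['ft_force'],s['torque'],s['gripper_width'])
R=np.array(s['tool_rot']);th=np.arctan2(-R[:2,2]@[np.cos(H[2]),np.sin(H[2])],-R[2,2]);print('th',th)
for a in(-.08,th): print(np.round(delta(a,.1188),4))
```

```text
5.95 [-1.06590432 -3.48621471 -3.70203134] [-5.07505067e-01  3.00853914e-01  3.42854602e-04] 0.02813168365586461
th -0.07635607571995902
[[-8.000e-04 -0.000e+00  1.000e-04]
 [-1.471e-01 -1.796e-01  3.340e-02]]
[[ 0.0002 -0.0003  0.0002]
 [-0.0986  0.0235  0.0336]]
```

Forces are small and the tool is on track. I'll continue through the gate.

Emit:
play_rows(turn=[[0.5,2.09,0],[0.5,2.09,0],[0.5,2.09,0],[0.5,2.09,0],[0.5,2.09,0],[0.5,2.09,0],[0.5,2.09,0],[0.5,2.09,0],[0.5,2.09,0],[0.5,2.09,0],[0.5,2.09,0],[0,0,0]], dp=[[0.01,-0.0024,0.0007],[0.01,-0.0024,0.0003],[0.01,-0.0024,0],[0.01,-0.0024,-0.0004],[0.01,-0.0024,-0.0008],[0.0099,-0.0024,-0.0012],[0.0098,-0.0024,-0.0016],[0.0098,-0.0023,-0.002],[0.0097,-0.0023,-0.0023],[0.0096,-0.0023,-0.0026],[0.0096,-0.0023,-0.003],[0,0,0]], fingers=[1,1,1,1,1,1,1,1,1,1,1,1])

```text
t: 6.95
tcp_pos: [0.6122, 0.1436, 0.3037]
tool_rot: [[-0.918, 0.234, -0.32], [0.22, 0.972, 0.079], [0.329, 0.002, -0.944]]
ft_force: [-1.8, -0.1, -2.6]
gripper_width: 0.0286
```

Run:
```python
from h import *
s=read_state();print(s['t'],s['ft_force'],s['torque'],s['gripper_width'])
R=np.array(s['tool_rot']);th=np.arctan2(-R[:2,2]@[np.cos(H[2]),np.sin(H[2])],-R[2,2]);print('th',th)
for a in(.32,th): print(np.round(delta(a,.1183),4))
a=snapshot('scene')[:,:,::-1][70:290,270:490];b=snapshot('top')[:,:,::-1][160:380,120:340]
cv2.imwrite('pics/z5.png',np.clip(1.6*np.hstack([cv2.resize(i,(400,400),interpolation=3) for i in(a,b)]),0,255).astype('uint8'))
```

```text
6.95 [-1.76193249 -0.13704689 -2.56714429] [-0.13107967  0.13559396  0.18656537] 0.02861992859958374
th 0.33565344970813876
[[-5.500e-03  1.000e-03  4.000e-04]
 [-3.113e-01 -8.479e-01  1.316e-01]]
[[-1.600e-03  1.000e-04 -9.000e-04]
 [-1.025e-01  2.430e-02  1.324e-01]]
```

View pics/z5.png

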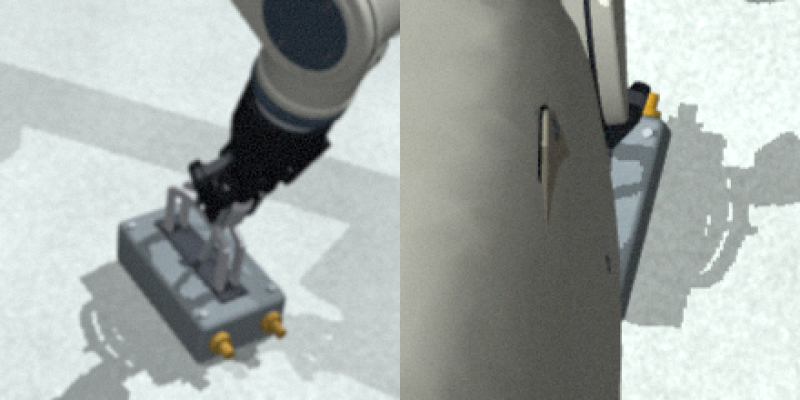

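Lever is at about +0.335 with the collar up. Now I let go.

Emit:
play_rows(turn=[[0,0,0],[0,0,0],[0,0,0],[0,0,0],[0,0,0],[0,0,0],[0,0,0],[0,0,0]], dp=[[0,0,0],[0,0,0],[0,0,0],[0,0,0],[0,0,0],[0,0,0],[0,0,0],[0,0,0]], fingers=[-1,-1,-1,-1,-1,-1,-1,-1])

```text
t: 7.72
tcp_pos: [0.6111, 0.1438, 0.3051]
tool_rot: [[-0.919, 0.234, -0.318], [0.22, 0.972, 0.079], [0.328, 0.002, -0.945]]
ft_force: [0.9, -0.3, 0.4]
gripper_width: 0.0854
```

Emit:
play_rows(turn=[[0,0,0],[0,0,0],[0,0,0],[0,0,0],[0,0,0],[0,0,0],[0,0,0],[0,0,0],[0,0,0],[0,0,0]], dp=[[0.003,-0.001,0.01],[0.004,-0.001,0.011],[0.005,-0.001,0.014],[0.005,-0.001,0.014],[0.005,-0.001,0.014],[0.005,-0.001,0.014],[0.005,-0.001,0.014],[0.005,-0.001,0.014],[0.003,-0.001,0.01],[0,0,0]], fingers=[-1,-1,-1,-1,-1,-1,-1,-1,-1,-1])

```text
t: 8.55
tcp_pos: [0.6523, 0.1345, 0.4235]
tool_rot: [[-0.92, 0.234, -0.313], [0.22, 0.972, 0.08], [0.323, 0.004, -0.946]]
ft_force: [0.1, 0.2, -0.1]
gripper_width: 0.0857
```

Run:
```python
from h import *
s=read_state();print(s['t'],s['ft_force'],s['gripper_width'],s['tcp_pos'])
a=snapshot('scene')[:,:,::-1][125:275,325:475];b=snapshot('top')[:,:,::-1][160:380,120:340]
cv2.imwrite('pics/z6.png',np.clip(1.6*np.hstack([cv2.resize(i,(400,400),interpolation=3) for i in(a,b)]),0,255).astype('uint8'))
```

```text
8.55 [ 0.0545495   0.21757137 -0.13233897] 0.08571438704045801 [0.65225006 0.13453356 0.42353988]
```

View pics/z6.png

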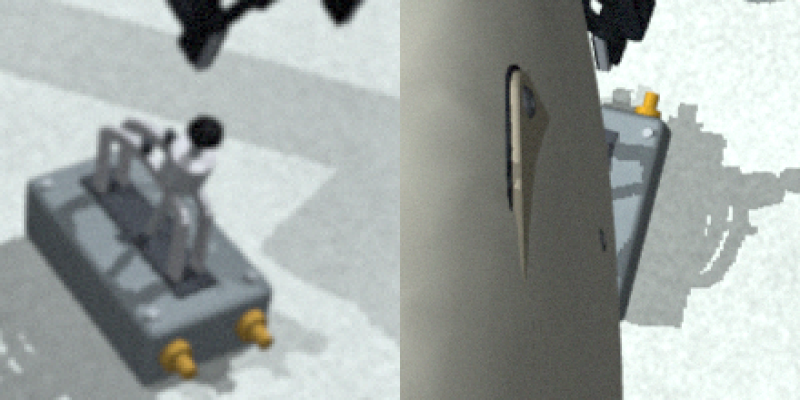

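The lever now leans away from the robot, with the collar low on the stem. The arm blocks the top view, so I'll move it aside to verify.

Emit:
play_rows(turn=[[0,0,0],[0,0,0],[0,0,0],[0,0,0],[0,0,0],[0,0,0],[0,0,0],[0,0,0],[0,0,0],[0,0,0],[0,0,0],[0,0,0]], dp=[[0,0.02,0.02],[-0.012,0.032,0.01],[-0.012,0.032,0.005],[-0.012,0.032,0],[-0.012,0.032,0],[-0.012,0.032,0],[-0.012,0.032,0],[-0.012,0.032,0],[-0.012,0.032,0],[-0.012,0.032,0],[0,0,0],[0,0,0]], fingers=[-1,-1,-1,-1,-1,-1,-1,-1,-1,-1,-1,-1])

```text
t: 9.65
tcp_pos: [0.5416, 0.4443, 0.4535]
tool_rot: [[-0.919, 0.231, -0.321], [0.218, 0.973, 0.076], [0.329, 0.0, -0.944]]
ft_force: [0.6, 0.1, -0.6]
gripper_width: 0.0852
```

Run:
```python
from h import *
s=read_state();print(s['t'],s['ft_force'],np.round(s['joint_positions'],2))
I={n:snapshot(n)[:,:,::-1].copy() for n in C}
for n in C: cv2.imwrite(f'pics/{n}9.png',I[n])
for f,draw in(('z7',0),('z8',1)):
  out=[]
  th=.335
  for n,(u,v) in(('scene',(325,125)),('top',(165,195))):
    J=cv2.resize(I[n][v:v+150,u:u+110],None,fx=3.6,fy=3.6,interpolation=3)
    J=np.clip(J*1.6,0,255).astype('uint8')
    if draw:
      def L(P,c):
        q=(proj(n,P)-[u,v]+.5)*3.6; cv2.polylines(J,[q.astype(int)],False,c,1)
      x=np.array([np.cos(H[2]),np.sin(H[2]),0]);y=np.array([-x[1],x[0],0]);z=np.array([0,0,1]);zs=np.cos(th)*z+np.sin(th)*x;xs=np.cross(y,zs)
      for ss,rr in((.0855,.015),(.1155,.015),(.1445,.012)):
        a=np.linspace(0,2*np.pi,40);L(np.array([pt(*H,th,ss)+rr*(np.cos(k)*xs+np.sin(k)*y) for k in a]),(0,255,0))
    out.append(J)
  cv2.imwrite(f'pics/{f}.png',np.hstack(out))
```

```text
9.65 [ 0.62434081  0.13608384 -0.6134428 ] [ 0.62  0.54  1.34  0.25  1.49 -0.76]
```

View pics/z7.png

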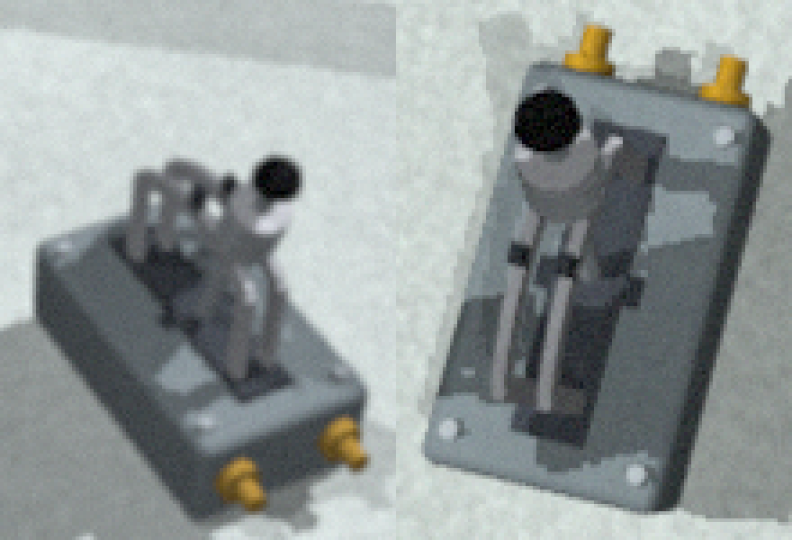

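View pics/z8.png

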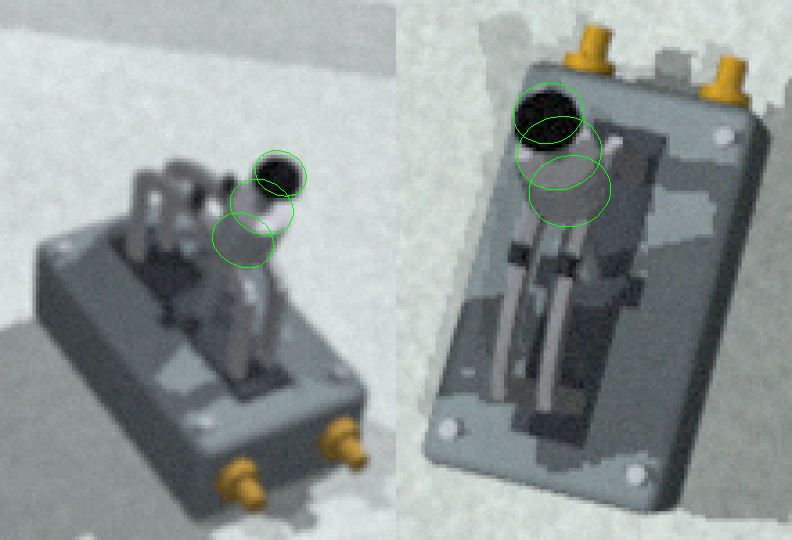

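View pics/top9.png

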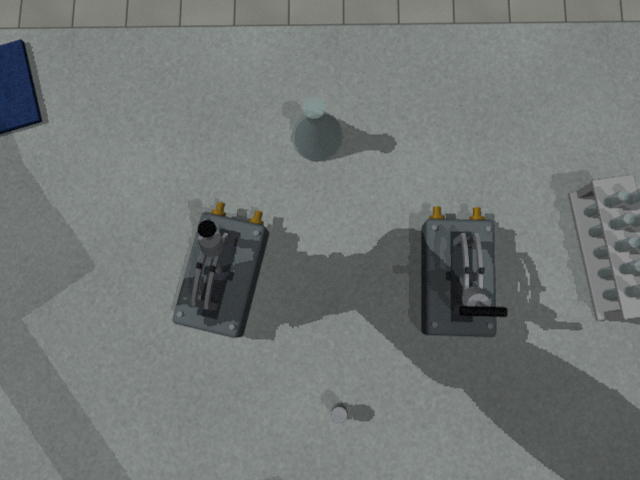

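The collar matches its fully-down outline at about +0.33 rad in both views (the button is at about (207,229) in the top view). The crossbar lever is still at (483,311), where it started. The arm touches nothing, so I'm handing in.

```bash
python3 -c "
from plant import *
print(finish_job())"
```

```text
the job is handed in; nothing more can be done
None
```

The job is handed in at about 9.8 s, well under the 34 s limit. The vent lever is pushed away through the gate and its collar is down behind the tooth.

- **What I did:** I gripped the vent collar (the round-button station) along its hinge axis. I lifted it about 14 mm, swung the lever from about -0.38 to +0.33 rad with the collar held up, then opened the fingers and backed off.
- **Forces:** The wrist force read at the end of each move stayed below 10 N, and fell to about zero after release.
- **Last checks:** In both camera views the collar and lever match the outline of a fully dropped collar at +0.33 rad to within a few pixels of the enlarged picture. The button sits slightly inside the outline in the scene view, so the true angle may be nearer +0.32, still well past +0.22. The crossbar lever's position in the top view is unchanged, and the arm stands clear of everything.
- **Disagreements:** The gripper read 28 to 29 mm on the 30 mm collar. Closing the fingers pushed the tool up by about 2 mm, which I allowed for in the lift. No check failed.

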